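# Show a lacquer panel to the inspection lamp

## Robot

A 6-joint arm with a two-finger parallel gripper is mounted at the origin on a cart in front of the work surface, level with it; the furniture and walls round the work are solid. World frame = base frame: x ahead of the robot, y to its left, z up, the work surface at z = 0. Lengths are in m, angles in rad, forces in N, time in s.
With the tool pointing down it reaches from about 0.375 to 0.825 m from the base axis. Payload 5.5 kg.
Tool frame: the origin (TCP) lies midway between the tips of the shut fingers; the grasp point (between the pads) lies 19 mm behind it (bot.grip_depth is the distance from the TCP to the grasp point, in m); z points along the fingers, y is the direction in which the jaws open and shut (so a half turn about z gives the same grasp; the last joint's range is limited). The gripper opens to 85 mm and grips with 20 to 120 N. Pads are 22 mm wide; open, the fingers measure 114 mm over their backs; the gripper's body (76 mm by 85 mm) begins 54 mm behind the grasp point. The pads swing forward as they close: fully open they stand 13 mm farther back than shut.
Start: joints at [-1.25, 0.314, -0.047, 1.21, 0, 1.571], TCP at [0.189, -0.569, 0.209] pointing down, gripper open.
Joint ranges: [-2.67, 2.67], [-0.69, 1.73], [-1.03, 1.25], [-2.08, 2.16], [-1.42, 1.45], [-3.14, 3.14]. Speed limits (rad/s): [2.39, 2.39, 3.01, 3.14, 3.14, 3.14].

## Interface

Orientations are given as a unit quaternion [x, y, z, w].
In Python, from workcell import bot gives the robot as it stands. Calls block until the motion is done:
- bot.movep(position, orientation): joint-space move of the TCP to a pose.
- bot.movel(position, attitude=None, velocity=0.15, max_force=None): straight line of the TCP; attitude=None keeps the orientation; velocity is the mean speed in m/s. With max_force (N) it stops when the force on the tool has changed by that much, and returns True; else False.
- bot.set_joints(angles): joint-space move.
- bot.gripper_to(opening, effort=None): opening from 0.0 (shut) to 1.0 (fully open); effort is the grip in N (None keeps the last); returns when the fingers have stopped.
- bot.sleep(seconds).
- bot.inverse_kinematics(position, orientation): joint angles nearest the present ones, or None.
- bot.state(): the state.
- bot.get_image(name): name is "side" or "top" or "wrist"; returns the picture (400x640x3 uint8, blue, green, red); there is no depth.
- bot.calibration(name): a dict with "fov_y" (degrees; the focal length in pixels is half the picture's height over the tangent of half this angle, whatever the lens; pixels are square), "cx", "cy" (the principal point, pixels), "dist" ([k1, k2, p1, p2, k3] as OpenCV has them; the pictures are not rectified), "xyz" and "attitude" of the camera in the world. Camera axes: x right, y up, looking along -z (the intrinsics and any distortion apply to the point x, -y, -z); pixel columns grow to the right and rows downward; lengths in m; the calibration is good to about 2 mm. A picture is of the moment at which its call begins: read the wrist's pose just before it. calibration takes no time and is no camera call; for the wrist camera it gives the pose at the moment of the call.
A pose or a line that the arm cannot do raises bot.Unreachable and nothing moves.
- bot.finish_job(): hands the job in, once; it reports no verdict.
The state is a dict: "t": time; "joint_positions": joint angles; "joint_velocities": joint speeds; "joint_torque": joint torques, N m; "tool_pos": TCP position; "ee_rot": TCP orientation; "contact_force": force on the tool from outside, world axes, zero at the start; "torque": the same for the moment, N m; "width": opening from 0.0 (shut) to 1.0 (fully open).
Only numpy, scipy, OpenCV 4.12 (cv2) and the standard library are available. Lean on these libraries where they do the work, as an engineer would, in place of code of your own. Each camera call takes 0.05 s, during which the arm holds its last target.

## Task

Lift the lid of the grey inspection lamp by its bar to about 60 degrees from closed and let go of it; it stays where it is left. Then draw the dark lacquer panel up out of the drying rack and hold it up some 20 to 30 cm above the table just in front of the lamp (on the robot's side), long edges level, tilted halfway between upright and flat with the decorated face turned up and toward the lamp. Finish while still holding it there, without disturbing the plain board in the rack or the things standing about.

Things in the scene. Friction and masses are not known exactly. Their poses are not given: they have to be found in the camera images.
- lamp: grey inspection lamp, a shallow open box fixed to the table, 120 (x) x 180 (y) x 46 mm high, closed by a hinged lid. Origin: centre of its underside, on the table. Its +x points from the robot's side to the back (hinge side); its front, with the bar of the lid, looks toward the robot
- lamp_lid (a joint): angle of the lamp's lid in rad: 0 = closed, grows as the front edge rises, 1.05 = 60 degrees, end stop 1.9; it starts between 0 and 0.2. Stiff friction hinge: about 4 N upward at the bar moves it, it stays where it is left. The lid is 10 mm thick, 120 mm from hinge to front edge
- lamp_hinge (a point): middle of the hinge axis, at the back top edge of the lamp, 49 mm above the table; the axis runs along the lamp's y. The point's axes are those of the lamp
- lamp_bar (a point): middle of the round black bar by which the lid is lifted: 10 mm thick, 76 mm free between its two arms, parallel to the hinge, 155 mm from it; closed it is 53 mm above the table (4 mm above the hinge axis) and 35 mm in front of the lid's front edge, with a free gap of 30 mm between bar and lid. It can be pinched from above with the fingers before and behind it, and turns in the grip as the lid swings
- lamp_front (a point): middle of the front upper edge of the lamp's box (60 mm in front of the lamp's origin, 46 mm above the table); axes those of the lamp
- rack: light wooden drying rack fixed to the table, 155 (x) x 140 (y) x 57 mm high. Two parallel slots along its y, 85 mm apart (at x = -42.5 and +42.5 mm of its frame), 17 mm wide; base 12 mm thick, posts rise to 57 mm. One slot holds the lacquer panel, the other the plain board. Origin: centre of the underside
- lacquer_panel: dark lacquer panel with pale shell inlay on one face, 109 x 190 x 13 mm, 0.13 to 0.25 kg. Origin: centre of its plain back face; local z is the normal of the decorated face (out of it), y runs along the 190 mm edges, x across. It stands on a long edge in the rack, bottom 12 mm and top 121 mm above the table, local x pointing down and decorated face (z) away from the robot
- panel_center (a point): centre of the lacquer panel's volume, axes as the panel's
- panel_edge (a point): middle of the panel's upper long edge as it stands in the rack (54.5 mm from the centre, along local -x); the panel can be pinched here from above across its 13 mm thickness, with the pads at least 10 mm below the edge
- blank_board: plain brown wooden board of the same size (109 x 190 x 13 mm), standing the same way in the other slot of the rack; leave it there
- tape_roll: roll of beige tape lying flat, 98 x 96 x 25 mm, origin under its centre; leave it alone
- wax_pot: round pot with grey lid, 69 mm across, 41 mm high, origin under its centre; leave it alone
- pigment_jar: clear jar with dark lid, 70 mm across, 86 mm high, origin under its centre; leave it alone
- burnisher: small burnishing block, 42 x 19 x 12 mm, origin under its centre; leave it alone
- lamp_above (a point): imaginary point in the air 30 cm above the table, over and 60 mm behind the lamp's hinge; the decorated face must look to the side on which this point lies
Not all that is in view belongs to the job. Of the things that look like the lamp, the larger one is meant.

How it is judged:
On the way, in this order (a step that is already met when the one before it is completed fails the run):
1. the lamp's lid stands at 50 to 70 degrees, at rest and let go, the panel still in the rack (value of joint lamp_lid between 0.873 and 1.222 rad and velocity of joint lamp_lid between -0.05 and 0.05 rad/s and contact force between the fingers and lamp below 0.05 N and height (world z) of panel_center below 0.075 m), for 0.2 s.
2. the panel has been drawn up out of the rack (height (world z) of panel_center above 0.125 m and contact force between lacquer_panel and rack below 0.05 N and contact force between the fingers and lacquer_panel above 1 N), for 0.1 s.
At the end, for the whole second after the job is handed in: Lid let go at 50-70 deg. Panel held still by the gripper alone, centre 13-38 cm up, from 26 cm before to 4 cm behind the lamp's front edge, 12 cm sideways; face normal 32-58 deg from vertical, toward the lamp; long edges level to 15, along the lamp to 34 deg. Board within 2 cm of its start (value of joint lamp_lid between 0.873 and 1.222 rad and angle between lacquer_panel's own z axis and vertical between 0.55 and 1.02 rad and angle between lacquer_panel's own y axis and vertical between 1.31 and 1.83 rad and z of lamp_above in the frame of lacquer_panel above 0 m and x of panel_center in the frame of lamp_front between -0.26 and 0.04 m and y of panel_center in the frame of lamp_front between -0.12 and 0.12 m and height (world z) of panel_center between 0.13 and 0.38 m and linear speed of lacquer_panel below 0.03 m/s and angular speed of lacquer_panel below 0.2 rad/s and contact force between the fingers and lacquer_panel above 1 N and contact force between each of lacquer_panel, the fingers and lamp below 0.05 N and contact force between lacquer_panel and rack below 0.05 N and contact force between lacquer_panel and blank_board below 0.05 N and distance of blank_board from where it was at the start of the episode below 0.02 m and angle between the y axis of lacquer_panel and the y axis of lamp, either way round below 0.6 rad); the arm keeps its last pose, push and grip.
It fails at once if the plain board is knocked or drawn out of its slot (distance of blank_board from where it was at the start of the episode above 0.02 m).
It fails at once if the tape roll is pushed away (distance of tape_roll from where it was at the start of the episode above 0.03 m).
It fails at once if the wax pot is pushed away (distance of wax_pot from where it was at the start of the episode above 0.03 m).
It fails at once if the pigment jar is pushed away (distance of pigment_jar from where it was at the start of the episode above 0.03 m).
It fails at once if the burnisher is pushed away (distance of burnisher from where it was at the start of the episode above 0.03 m).
It also fails if it takes over 48 s, if anything falls off the work surface, if the arm or the gripper's body presses on something with over 40 N, if the wrist force passes 120 N, or if a joint passes its speed limit or range.

## Working session

There is one attempt and no reset: what is moved stays moved. The work goes in short steps, each a Python script; the robot and the scene stay as the last script left them, time stands still between calls to the robot, and variables do not carry over. Pictures are saved under pics/ and viewed, and the job is handed in when it is done.

```bash
ls; mkdir -p pics; python3 - <<'E'
from workcell import bot
import cv2
for n in ["side","top","wrist"]:
    im=bot.get_image(n); cv2.imwrite(f"pics/{n}0.png",im); print(n,bot.calibration(n))
print(bot.state(), bot.grip_depth)
E
```

```text
pics
side {'fov_y': 50.50717574263554, 'cx': 319.33370254893475, 'cy': 202.76927152486007, 'dist': array([-0.07374255,  0.        ,  0.        ,  0.        ,  0.        ]), 'xyz': array([0.12646617, 1.02172091, 1.77214766]), 'attitude': array([-0.05967921,  0.25897102,  0.94009381, -0.21353228])}
top {'fov_y': 56.60121049041636, 'cx': 318.11255037464497, 'cy': 200.46549645244326, 'dist': array([-0.00102212,  0.        ,  0.        ,  0.        ,  0.        ]), 'xyz': array([0.32662881, 0.17353546, 1.48658476]), 'attitude': array([-0.06178266,  0.05668608,  0.70480536, -0.70442814])}
wrist {'fov_y': 63.35396569401489, 'cx': 319.4782695529468, 'cy': 201.67664925419, 'dist': array([0.02201104, 0.        , 0.        , 0.        , 0.        ]), 'xyz': array([ 0.25833383, -0.54668475,  0.37284338]), 'attitude': array([-0.11638759,  0.08530289, -0.57904338,  0.80242514])}
{'t': 0.15, 'joint_positions': array([-1.24999354e+00,  3.14059969e-01, -4.78662745e-02,  1.21019662e+00,
       -2.61939421e-05,  1.57079234e+00]), 'joint_velocities': array([-0.00142872, -0.00204498,  0.00243884, -0.00101234,  0.00153883,
       -0.00028048]), 'joint_torque': array([ 1.60895237e-03, -5.40046263e+01,  3.40059650e+01,  1.32952613e-02,
        2.37901321e-05,  9.57013988e-07]), 'tool_pos': array([ 0.18903651, -0.56893556,  0.20872741]), 'ee_rot': array([ 9.87162718e-01,  1.59716402e-01, -1.18861355e-04, -6.52664216e-04]), 'contact_force': array([-0.35952838, -0.41290212,  0.29013792]), 'torque': array([-0.00961846, -0.05104909, -0.02112395]), 'width': 0.9989189938466565} 0.0187
```

View pics/side0.png

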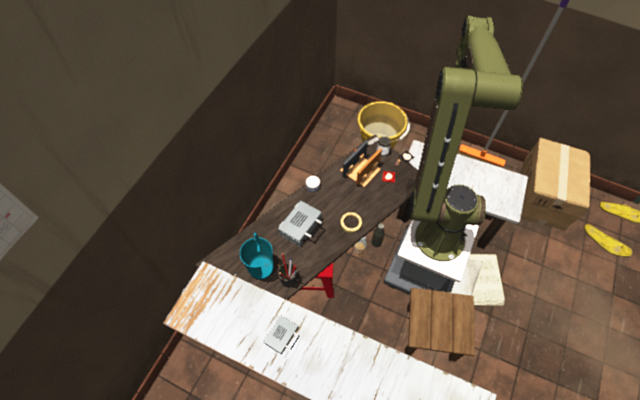

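View pics/top0.png

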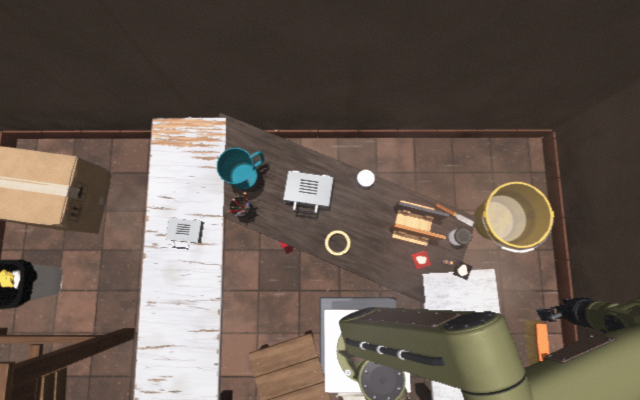

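The top view shows the larger lamp at about (309,190) on the dark table, and a smaller look-alike at (184,231) on the white table. The rack is at (415,225), the tape at (338,243), the pot at (366,178) and the jar near (459,238). Next I'll look at zoomed crops.

```bash
python3 - <<'E'
import cv2,numpy as np
t=cv2.imread("pics/top0.png"); s=cv2.imread("pics/side0.png")
def c(im,x0,y0,x1,y1,f): return cv2.resize(im[y0:y1,x0:x1],None,fx=f,fy=f,interpolation=cv2.INTER_CUBIC)
cv2.imwrite("pics/c1.png",c(t,270,155,350,225,8))
cv2.imwrite("pics/c2.png",c(t,380,190,480,265,8))
cv2.imwrite("pics/c3.png",c(s,270,190,370,260,8))
cv2.imwrite("pics/c4.png",c(s,330,130,420,195,8))
E
```

```text
(no output)
```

View pics/c1.png

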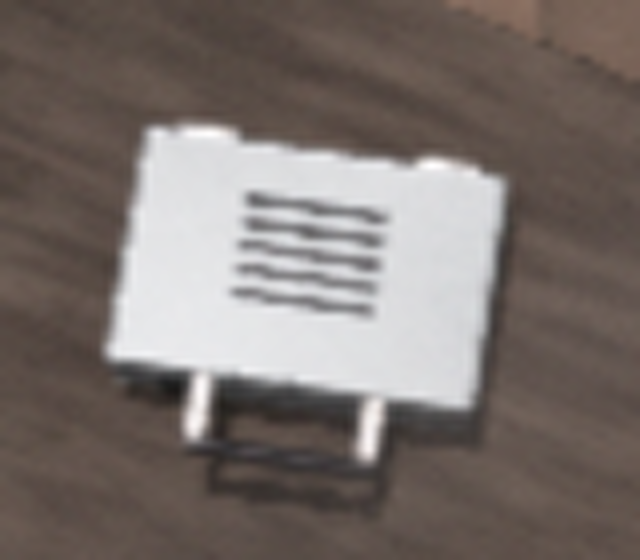

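View pics/c2.png

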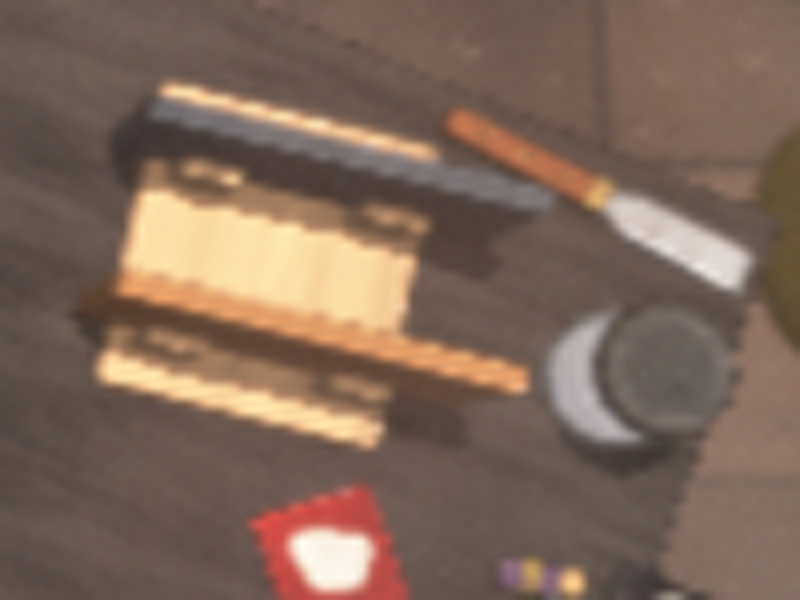

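View pics/c3.png

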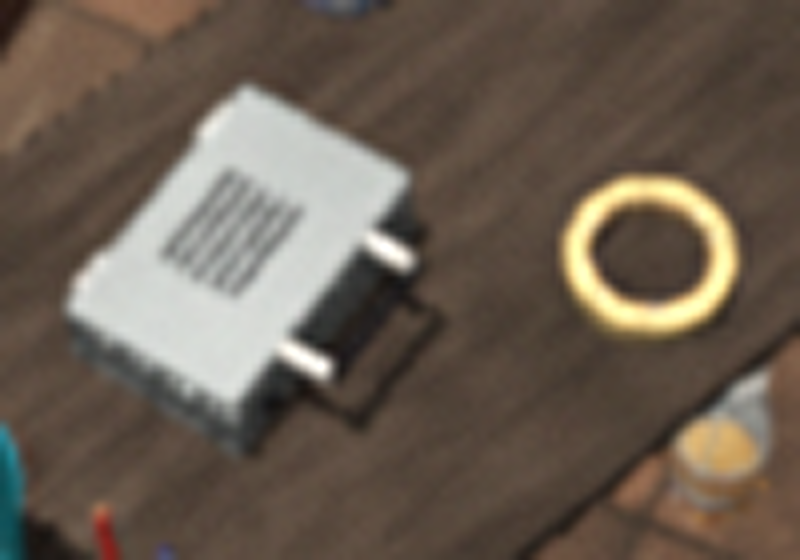

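View pics/c4.png

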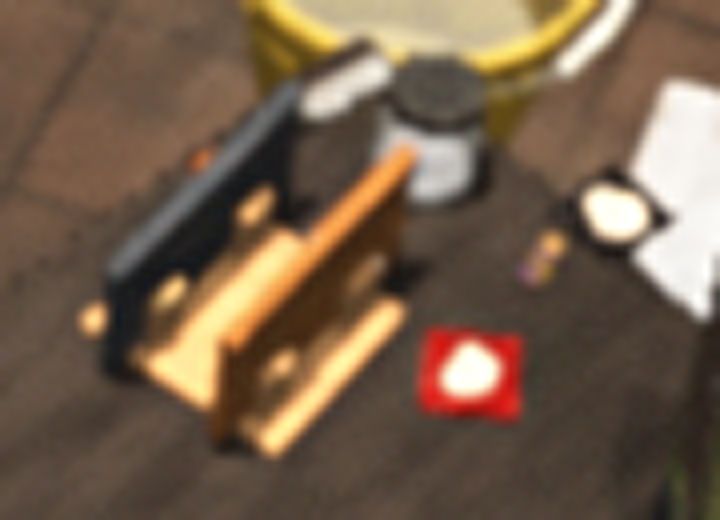

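View pics/wrist0.png

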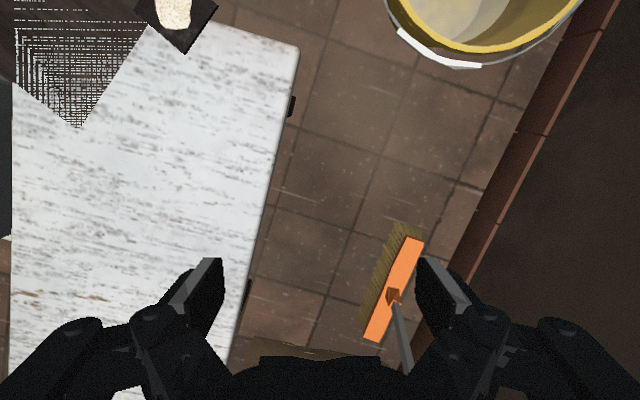

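```bash
cat > h.py <<'E'
import numpy as np, cv2
from scipy.spatial.transform import Rotation as R
from workcell import bot
def ray(cal,px):
    f=200/np.tan(np.radians(cal["fov_y"])/2)
    K=np.array([[f,0,cal["cx"]],[0,f,cal["cy"]],[0,0,1]])
    u=cv2.undistortPoints(np.array(px,float).reshape(-1,1,2),K,cal["dist"])[:,0]
    d=np.c_[u[:,0],-u[:,1],-np.ones(len(u))]
    d=R.from_quat(cal["attitude"]).apply(d)
    return cal["xyz"],d/np.linalg.norm(d,axis=1)[:,None]
def onz(cal,px,z):
    o,d=ray(cal,px); return o+d*((z-o[2])/d[:,2])[:,None]
def proj(cal,P):
    f=200/np.tan(np.radians(cal["fov_y"])/2)
    K=np.array([[f,0,cal["cx"]],[0,f,cal["cy"]],[0,0,1]])
    p=R.from_quat(cal["attitude"]).inv().apply(np.atleast_2d(P)-cal["xyz"])*[1,-1,-1]
    return cv2.projectPoints(p,np.zeros(3),np.zeros(3),K,cal["dist"])[0][:,0]
def tri(c1,p1,c2,p2):
    o1,d1=ray(c1,p1);o2,d2=ray(c2,p2);out=[]
    for a,b in zip(d1,d2):
        A=np.c_[a,-b]; s=np.linalg.lstsq(A,o2-o1,rcond=None)[0]
        q1,q2=o1+a*s[0],o2+b*s[1]; out.append(np.r_[(q1+q2)/2,np.linalg.norm(q1-q2)])
    return np.array(out)
E
python3 - <<'E'
from h import *
np.set_printoptions(precision=4,suppress=True)
ct=bot.calibration("top");cs=bot.calibration("side")
T=[(288.5,171),(333.4,177.3),(283.4,199.8),(328.8,206),(293.75,210.4),(316.3,212.8),(398.75,202.5),(448.75,214.75)]
S=[(278.75,228.1),(301,200.6),(300,240.6),(321.3,212.5),(311.3,236.5),(321.9,223.1),(344.4,163.75),(366.5,141.5)]
for n,r in zip("RL RR FL FR bL bR pL pR".split(),tri(ct,T,cs,S)): print(n,r)
for n,p,z in [("tape",(338,243),.025),("pot",(366,178),.041),("jar",(380+668/8,190+370/8),.086)]: print(n,onz(ct,[p],z))
print(onz(ct,T[6:],.121), onz(ct,T[:4],.055))
# board top edge, rack corners
print("board",onz(ct,[(380+115/8,190+280/8),(380+525/8,190+380/8)],.121))
print("rack",onz(ct,[(380+160/8,190+85/8),(380+435/8,190+150/8),(380+98/8,190+375/8),(380+378/8,190+443/8)],.05))
E
```

```text
RL [0.6839 0.3007 0.0561 0.0068]
RR [0.6601 0.1229 0.0495 0.0058]
FL [0.5666 0.3182 0.0634 0.0077]
FR [0.5445 0.1417 0.0525 0.0059]
bL [0.5275 0.2779 0.0632 0.0025]
bR [0.5181 0.1905 0.0515 0.0057]
pL [ 0.5468 -0.1187  0.1138  0.0086]
pR [ 0.5055 -0.3102  0.091   0.0043]
tape [[0.4052 0.1063 0.025 ]]
pot [[ 0.662  -0.0068  0.041 ]]
jar [[ 0.4269 -0.362   0.086 ]]
[[ 0.5498 -0.1165  0.121 ]
 [ 0.5038 -0.2994  0.121 ]] [[0.6877 0.3013 0.055 ]
 [0.6618 0.1235 0.055 ]
 [0.5718 0.3197 0.055 ]
 [0.5471 0.1422 0.055 ]]
board [[ 0.4659 -0.0974  0.121 ]
 [ 0.4199 -0.2831  0.121 ]]
rack [[ 0.5689 -0.1368  0.05  ]
 [ 0.5366 -0.2695  0.05  ]
 [ 0.4273 -0.1018  0.05  ]
 [ 0.3947 -0.2348  0.05  ]]
```

```bash
cat >> h.py <<'E'
def down(yaw):
    y=np.array([np.cos(yaw),np.sin(yaw),0]); z=np.array([0,0,-1.]); x=np.cross(y,z)
    return R.from_matrix(np.c_[x,y,z]).as_quat()
def snap(n,f):
    c=bot.calibration(n); im=bot.get_image(n); cv2.imwrite(f,im); return c,im
E
python3 - <<'E'
from h import *
import pickle
out={}
bot.movep([0.50,-0.25,0.36],down(-.246)); bot.sleep(.2)
out['w1'],_=snap("wrist","pics/w1.png")
bot.movep([0.54,0.13,0.36],down(-.145)); bot.sleep(.2)
out['w2'],_=snap("wrist","pics/w2.png")
pickle.dump(out,open("cals.pkl","wb")); print(out, bot.state()['t'],bot.state()['tool_pos'],bot.state()['joint_positions'])
E
```

```text
{'w1': {'fov_y': 63.35396569401489, 'cx': 319.4782695529468, 'cy': 201.67664925419, 'dist': array([0.02201104, 0.        , 0.        , 0.        , 0.        ]), 'xyz': array([ 0.51776027, -0.18080543,  0.52375503]), 'attitude': array([-0.14268613,  0.01844087, -0.12228859,  0.98201126])}, 'w2': {'fov_y': 63.35396569401489, 'cx': 319.4782695529468, 'cy': 201.67664925419, 'dist': array([0.02201104, 0.        , 0.        , 0.        , 0.        ]), 'xyz': array([0.55118619, 0.20036017, 0.5241163 ]), 'attitude': array([-0.1435039 ,  0.01087099, -0.07273764,  0.98691321])}} 3.7917 [0.54020566 0.12910011 0.36001728] [ 2.34616741e-01  2.15153333e-01  1.62815453e-01  1.51844477e+00
 -5.25059226e-05  1.95195413e+00]
```

View pics/w1.png

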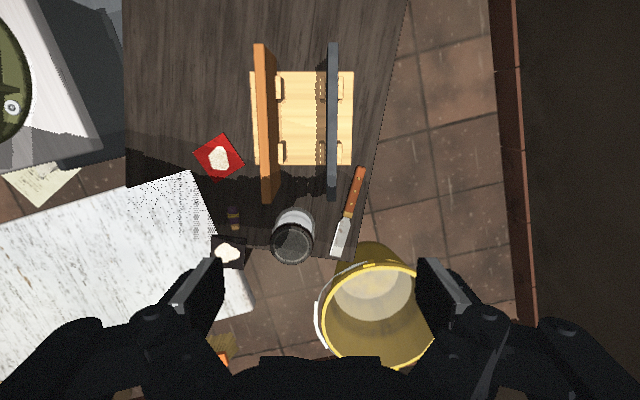

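View pics/w2.png

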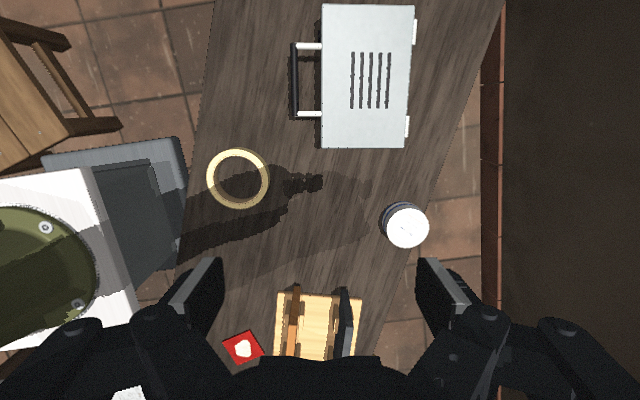

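The rack view shows the plain board from (259,44) to (267,200) and the dark panel from (333,42) to (331,198). The lamp view shows the lid at (321–414, 3–148) and the bar at about (294, 43–119). Zooming on both.

```bash
python3 - <<'E'
import cv2
a=cv2.imread("pics/w1.png");b=cv2.imread("pics/w2.png")
f=lambda im,x0,y0,x1,y1,k:cv2.resize(im[y0:y1,x0:x1],None,fx=k,fy=k,interpolation=cv2.INTER_CUBIC)
cv2.imwrite("pics/d1.png",f(a,300,30,370,80,8)); cv2.imwrite("pics/d2.png",f(a,300,155,370,215,8)); cv2.imwrite("pics/d3.png",f(b,280,0,430,150,4))
E
```

```text
(no output)
```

View pics/d1.png

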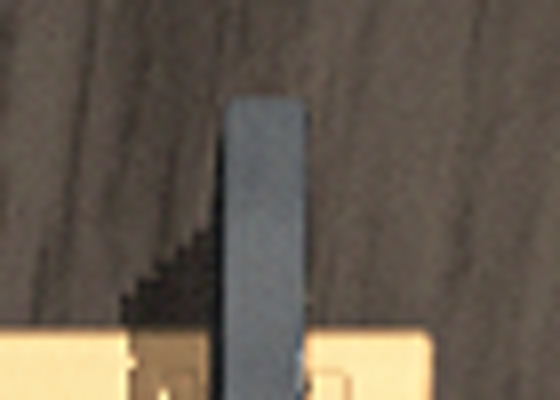

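View pics/d2.png

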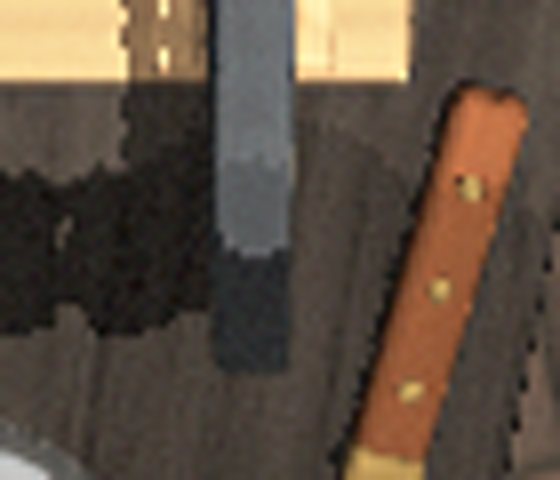

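View pics/d3.png

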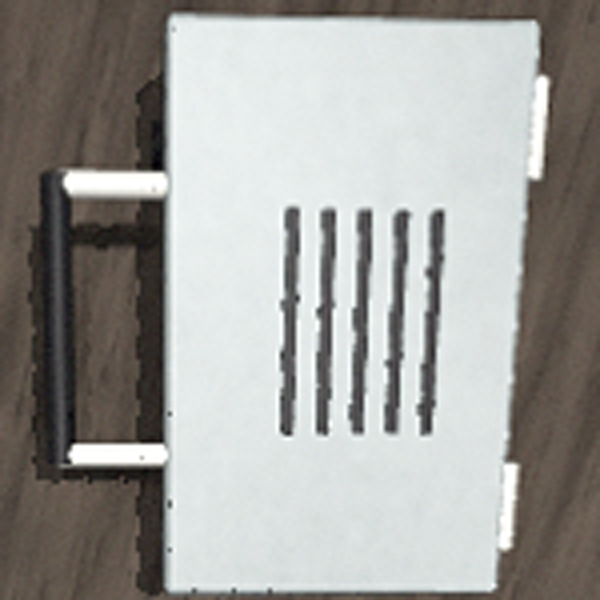

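```bash
python3 - <<'E'
from h import *
import pickle
from scipy.optimize import least_squares
np.set_printoptions(precision=4,suppress=True)
C=pickle.load(open("cals.pkl","rb")); w1,w2=C['w1'],C['w2']
ct=bot.calibration("top");cs=bot.calibration("side")
P2=[(415,5.5),(403.75,147.5),(322,3.75),(322,147.5),(293.75,43),(295,116.25)]
T=[(288.5,171),(333.4,177.3),(283.4,199.8),(328.8,206),(293.75,210.4),(316.3,212.8)]
S=[(278.75,228.1),(301,200.6),(300,240.6),(321.3,212.5),(311.3,236.5),(321.9,223.1)]
print(tri(w2,P2,ct,T))
def pts(p):
    hx,hy,yaw,a,h=p
    L=np.array([[0,.09,h],[0,-.09,h],[-.12,.09,h],[-.12,-.09,h],[-.155,.046,.004],[-.155,-.046,.004]])
    L=R.from_rotvec([0,a,0]).apply(L)
    return R.from_rotvec([0,0,yaw]).apply(L)+[hx,hy,.049]
for cams in ([(w2,P2)],[(w2,P2),(ct,T)],[(w2,P2),(ct,T),(cs,S)]):
    r=least_squares(lambda p:np.concatenate([(proj(c,pts(p))-q).ravel() for c,q in cams]),[.675,.212,-.145,.1,.006])
    print(r.x,r.cost); print(r.fun.reshape(-1,2)); print("bar",pts(r.x)[4:].mean(0))
q1=[(333.1,42.1),(331.3,201.3)]; qt=[(398.75,202.5),(448.75,214.75)]
a=onz(w1,q1,.121);b=onz(ct,qt,.121)
for e in(a,b): d=e[0]-e[1]; print(e.mean(0),np.linalg.norm(d),np.arctan2(-d[0],d[1]))
print(onz(w1,[(259,44),(267,202)],.121))
print("tape",onz(w2,[(238,178)],.02),"pot",onz(w2,[(406,226)],.041))
E
```

```text
[[0.687  0.3009 0.059  0.0007]
 [0.6647 0.1231 0.0429 0.0003]
 [0.5714 0.3196 0.0602 0.0012]
 [0.5462 0.1426 0.0597 0.0007]
 [0.5289 0.2791 0.0668 0.0026]
 [0.5169 0.191  0.0805 0.0007]]
[ 0.6761  0.2135 -0.1479  0.0545  0.0028] 1.637439278929749
[[ 0.1012 -0.1755]
 [ 0.1734 -0.0073]
 [-0.6666  0.353 ]
 [-0.9692  0.5828]
 [ 0.5426 -0.6347]
 [ 0.8103 -0.0446]]
bar [0.5233 0.2363 0.0614]
[ 0.6762  0.2135 -0.147   0.0613  0.0026] 2.596595132891862
[[ 0.0341 -0.0897]
 [ 0.2356  0.0026]
 [-0.6448  0.35  ]
 [-0.8331  0.7429]
 [ 0.5634 -0.6259]
 [ 0.895   0.1191]
 [-0.214  -0.2439]
 [-0.2609 -0.146 ]
 [-0.178   0.0312]
 [ 0.091   0.4627]
 [-0.8747 -0.325 ]
 [ 0.0644  0.7037]]
bar [0.5234 0.2361 0.0625]
[ 0.6759  0.2134 -0.1476  0.0516  0.0028] 8.682245479647431
[[-0.15   -0.0132]
 [-0.0058  0.1167]
 [-0.9227  0.6338]
 [-1.1541  0.7043]
 [ 0.3291 -0.3751]
 [ 0.6299  0.1159]
 [-0.1957 -0.184 ]
 [-0.2387 -0.0582]
 [-0.1518  0.1608]
 [ 0.0857  0.6162]
 [-0.852  -0.1639]
 [ 0.0621  0.8759]
 [-1.8107  0.0074]
 [-1.2274 -0.4415]
 [-1.7699  0.2106]
 [-0.5758 -0.6922]
 [-1.0709  0.6098]
 [-0.2263 -0.9789]]
bar [0.523  0.2361 0.061 ]
[ 0.5258 -0.2093  0.121 ] 0.1868692246247643 -0.24805411422711898
[ 0.5268 -0.208   0.121 ] 0.18858756193396958 -0.2468416216206571
[[ 0.4673 -0.1002  0.121 ]
 [ 0.4218 -0.2804  0.121 ]]
tape [[0.4068 0.1099 0.02  ]] pot [[ 0.6598 -0.0016  0.041 ]]
```

```bash
python3 - <<'E'
from h import *
np.set_printoptions(precision=4,suppress=True)
q=down(-.147)
bot.gripper_to(.31,effort=30)
bot.movep([.5233,.2362,.13],q); bot.sleep(.1)
snap("wrist","pics/g0.png")
h=bot.movel([.5233,.2362,.047],velocity=.08,max_force=6)
s=bot.state();print(h,s['tool_pos'],s['contact_force'],s['width'],s['t'])
snap("wrist","pics/g1.png"); snap("side","pics/g1s.png")
E
python3 - <<'E'
import cv2
s=cv2.imread("pics/g1s.png"); cv2.imwrite("pics/g1sc.png",cv2.resize(s[180:270,260:360],None,fx=6,fy=6,interpolation=cv2.INTER_CUBIC))
E
```

```text
False [0.5238 0.2364 0.0476] [ 0.4745  0.7756 -0.5764] 0.30885602144816354 6.7333
```

View pics/g1.png

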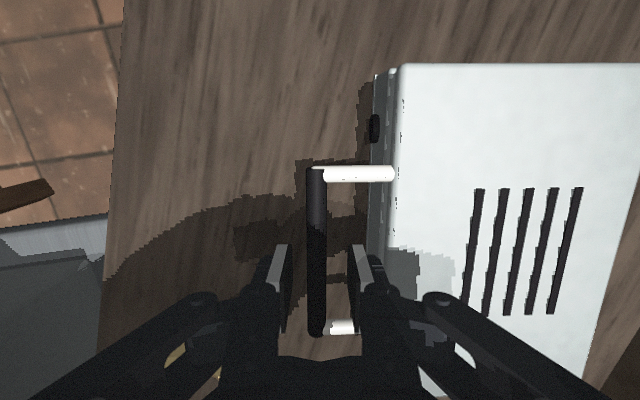

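View pics/g1sc.png

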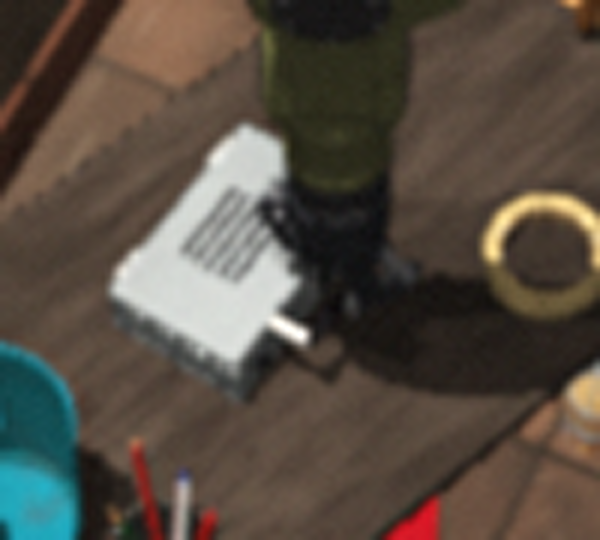

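The bar (316, 170–335) lies midway between the pads (about 285 and 355). I'll close on it and lift.

```bash
python3 - <<'E'
from h import *
np.set_printoptions(precision=4,suppress=True)
bot.gripper_to(0.0,effort=35)
s=bot.state();print(s['tool_pos'],s['contact_force'],s['width'],s['t'])
H=np.array([.6762,.2135,.049]); Rz=R.from_rotvec([0,0,-.147])
def bar(a): return H+Rz.apply(R.from_rotvec([0,a,0]).apply([-.155,0,.004]))
a0=.057; off=s['tool_pos']-bar(a0); print(off)
off=np.array([0,0,-.015])*0+off
for a in np.linspace(a0,1.05,8)[1:]:
    bot.movel(bar(a)+off,velocity=.12)
    s=bot.state();print(round(a,3),s['tool_pos'],s['contact_force'],round(s['width'],3),s['t'])
snap("wrist","pics/l1.png"); snap("side","pics/l1s.png")
E
```

```text
[0.5233 0.2362 0.0471] [-0.5498 -0.0118  0.0993] 0.003908856779040044 7.2083
[-0.      0.0001 -0.0147]
0.199 [0.5275 0.236  0.0694] [ 0.1216 -0.209   0.5552] -0.003 7.5417
0.341 [0.5333 0.2349 0.0898] [-0.0516 -0.71   -0.8748] -0.002 7.875
0.483 [0.5424 0.2335 0.1095] [-0.5369  0.1604 -0.8413] -0.002 8.2083
0.624 [0.5541 0.2317 0.1278] [ 0.6756 -0.3248 -0.0026] -0.002 8.5417
0.766 [0.5682 0.2296 0.1441] [ 0.4808 -0.5777  0.4281] 0.002 8.875
0.908 [0.5846 0.2271 0.1584] [0.1772 0.6611 0.2291] -0.005 9.2083
1.05 [0.6028 0.2244 0.1702] [ 0.2929 -0.2939  0.9572] 0.001 9.5417
```

View pics/l1.png

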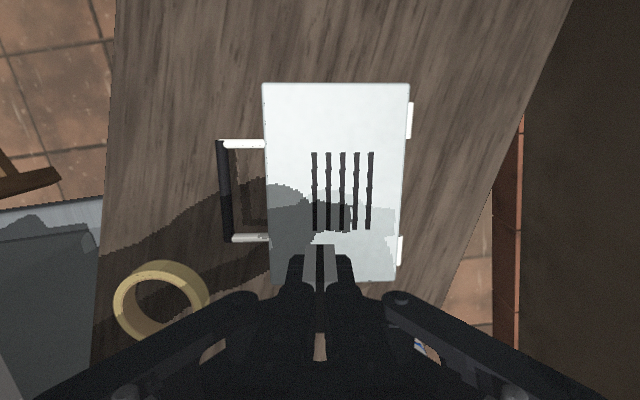

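The pinch missed: the width is about 0 and the lid is still down, with the bar at (222–228, 142–240). I'll measure its height again from this view.

```bash
python3 - <<'E'
import cv2
s=cv2.imread("pics/l1.png"); cv2.imwrite("pics/l1c.png",cv2.resize(s[70:300,200:430],None,fx=2.6,fy=2.6,interpolation=cv2.INTER_CUBIC))
s=cv2.imread("pics/g1.png"); cv2.imwrite("pics/g1c.png",cv2.resize(s[150:350,220:420],None,fx=3,fy=3,interpolation=cv2.INTER_CUBIC))
from h import *
c=bot.calibration("wrist"); t=bot.state(); print(c,t['tool_pos'],t['t'])
print("tcp px",proj(c,t['tool_pos']))
for z in(.04,.05,.06,.07):
    p=onz(c,[(222,142),(228,240)],z); print(z,p,np.linalg.norm(p[0]-p[1]))
E
```

```text
{'fov_y': 63.35396569401489, 'cx': 319.4782695529468, 'cy': 201.67664925419, 'dist': array([0.02201104, 0.        , 0.        , 0.        , 0.        ]), 'xyz': array([0.6133835 , 0.29576598, 0.33395284]), 'attitude': array([-0.14365463,  0.01165081, -0.07266697,  0.98688759])} [0.60219908 0.22434634 0.16990157] 9.6417
tcp px [[319.05329594 242.67823422]]
0.04 [[0.52177069 0.27722319 0.04      ]
 [0.50555732 0.18368494 0.04      ]] 0.09493301910145467
0.05 [[0.52488727 0.277854   0.05      ]
 [0.50922547 0.18749783 0.05      ]] 0.09170348678841646
0.06 [[0.52800385 0.27848481 0.06      ]
 [0.51289361 0.19131072 0.06      ]] 0.08847395447537826
0.07 [[0.53112043 0.27911562 0.07      ]
 [0.51656176 0.19512361 0.07      ]] 0.08524442216234011
```

View pics/l1c.png

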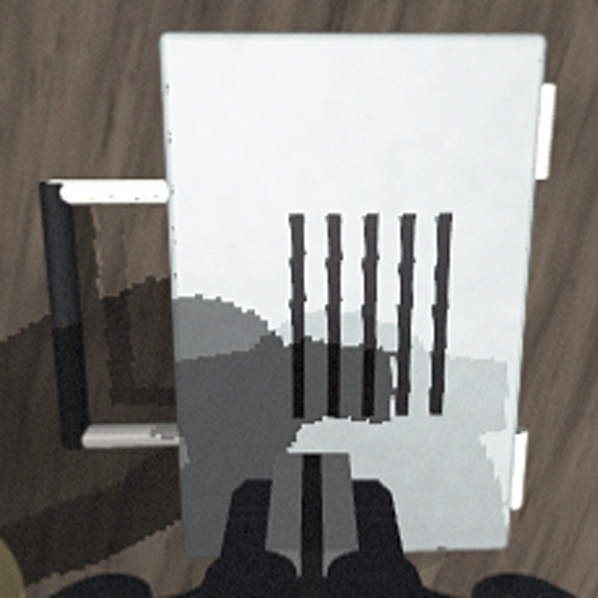

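View pics/g1c.png

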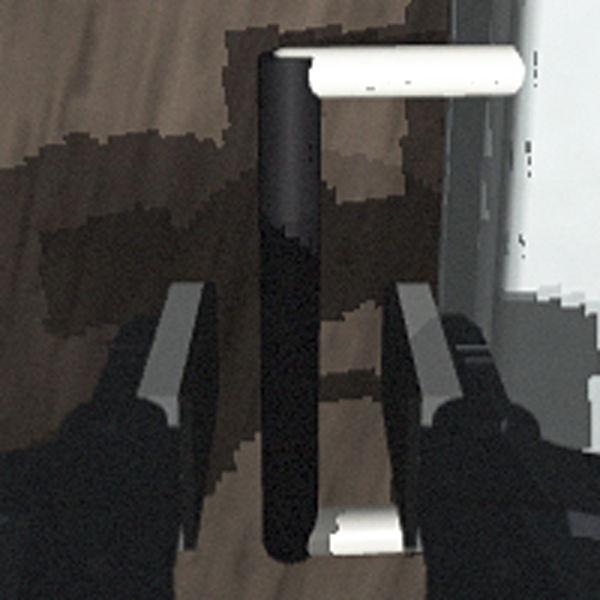

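```bash
python3 - <<'E'
from h import *
c=bot.calibration("wrist"); s=bot.state()
Rt=R.from_quat(s['ee_rot']); o=Rt.inv().apply(c['xyz']-s['tool_pos']); rel=Rt.inv()*R.from_quat(c['attitude'])
Rg=R.from_quat(down(-.147)); g=dict(c); g['xyz']=np.array([.5238,.2364,.0476])+Rg.apply(o); g['attitude']=(Rg*rel).as_quat()
print(o)
for z in(.035,.045,.05,.055,.06,.065):
    p=onz(g,[(317,168.5),(316.5,335)],z); p2=onz(c,[(220.5,143),(228,238.5)],z)
    print(z,np.linalg.norm(p[0]-p[1]),p.mean(0),np.linalg.norm(p2[0]-p2[1]),p2.mean(0))
E
```

```text
[ 0.07220463  0.00038155 -0.16408845]
0.035 0.1088224226320483 [0.52010346 0.22118364 0.035     ] 0.09400628497634471 [0.51136968 0.22978999 0.035     ]
0.045 0.10266342226017061 [0.5209326  0.22608415 0.045     ] 0.09086176608190728 [0.51478206 0.2319969  0.045     ]
0.05 0.0995839220742318 [0.52134716 0.22853441 0.05      ] 0.08928950663468863 [0.51648824 0.23310035 0.05      ]
0.055 0.096504421888293 [0.52176173 0.23098467 0.055     ] 0.08771724718746993 [0.51819443 0.2342038  0.055     ]
0.06 0.09342492170235414 [0.5221763  0.23343492 0.06      ] 0.08614498774025126 [0.51990061 0.23530725 0.06      ]
0.065 0.09034542151641532 [0.52259087 0.23588518 0.065     ] 0.08457272829303253 [0.5216068 0.2364107 0.065    ]
```

```bash
python3 - <<'E'
from h import *
import pickle
from scipy.optimize import least_squares
np.set_printoptions(precision=4,suppress=True)
C=pickle.load(open("cals.pkl","rb")); w2=C['w2']; ct=bot.calibration("top")
c=bot.calibration("wrist"); s=bot.state()
Rt=R.from_quat(s['ee_rot']); o=Rt.inv().apply(c['xyz']-s['tool_pos']); rel=Rt.inv()*R.from_quat(c['attitude'])
Rg=R.from_quat(down(-.147)); g=dict(c); g['xyz']=np.array([.5238,.2364,.0476])+Rg.apply(o); g['attitude']=(Rg*rel).as_quat()
P2=[(415,5.5),(403.75,147.5),(322,3.75),(322,147.5),(293.75,43),(295,116.25)]
PL=[(410,83.5),(396,281.5),(263,83.5),(271,283.5),(220.5,143),(228,238.5)]
PG=[(317,168.5),(316.5,335)]
def pts(p,a):
    hx,hy,yaw,h,b=p
    L=np.array([[0,.09,h],[0,-.09,h],[-.12,.09,h],[-.12,-.09,h],[-.155,b,.004],[-.155,-b,.004]])
    return R.from_rotvec([0,0,yaw]).apply(R.from_rotvec([0,a,0]).apply(L))+[hx,hy,.049]
def f(p):
    q=p[:5]
    return np.concatenate([(proj(w2,pts(q,p[5]))-P2).ravel(),(proj(g,pts(q,p[5])[4:])-PG).ravel(),(proj(c,pts(q,p[6]))-PL).ravel()])
r=least_squares(f,[.676,.2135,-.147,.003,.045,.06,.06]); print(r.x,r.cost);print(r.fun.reshape(-1,2))
print(pts(r.x[:5],r.x[5])[4:].mean(0),pts(r.x[:5],r.x[6])[4:].mean(0))
c2,_=snap("side","pics/l2s.png")
E
python3 -c "
import cv2
s=cv2.imread('pics/l1s.png'); cv2.imwrite('pics/l1sc.png',cv2.resize(s[180:270,260:360],None,fx=6,fy=6,interpolation=cv2.INTER_CUBIC))"
```

```text
[ 0.6749  0.2126 -0.1515  0.0043  0.0445  0.0809  0.062 ] 15.910114672607063
[[-0.0663  0.4448]
 [-0.4539  0.8729]
 [-0.9068 -0.1797]
 [-1.6475  1.4524]
 [-0.0606  0.4838]
 [-0.0288 -0.6758]
 [-0.2342  1.5749]
 [-0.0174 -0.3693]
 [ 1.1427 -0.34  ]
 [-0.7298 -1.1099]
 [-1.0406 -1.483 ]
 [-0.1827  0.2824]
 [ 1.323  -2.6308]
 [ 1.9247  1.6271]]
[0.5225 0.2359 0.0655] [0.5223 0.2359 0.0626]
```

View pics/l1sc.png

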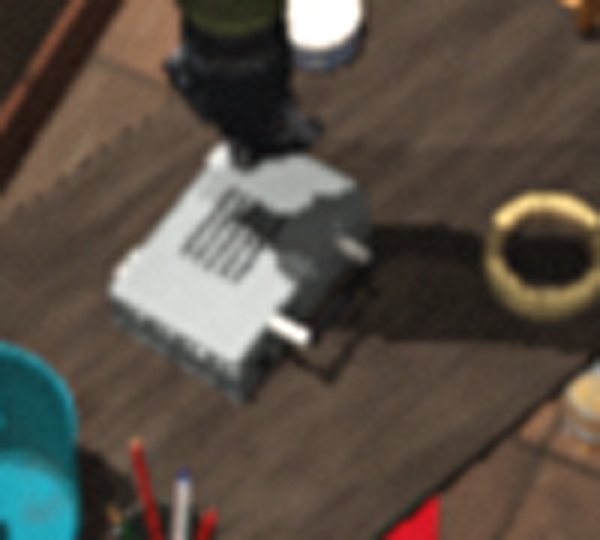

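```bash
python3 - <<'E'
from h import *
np.set_printoptions(precision=4,suppress=True)
q=down(-.147)
bot.movel([.5228,.2361,.17],velocity=.3)
bot.gripper_to(.31,effort=35)
h=bot.movel([.5228,.2361,.039],velocity=.15,max_force=8)
s=bot.state();print(h,s['tool_pos'],s['contact_force'],s['width'],s['t'])
bot.gripper_to(0.0,effort=35)
s=bot.state();print(s['tool_pos'],s['contact_force'],s['width'],s['t'])
snap("wrist","pics/g2.png"); snap("side","pics/g2s.png")
E
```

```text
False [0.5235 0.2364 0.0398] [-0.2691 -0.2267  1.4242] 0.3116071259346214 11.5167
[0.5222 0.2367 0.0396] [-4.7311  2.8811  2.1672] 0.09383798951601914 11.8083
```

View pics/g2.png

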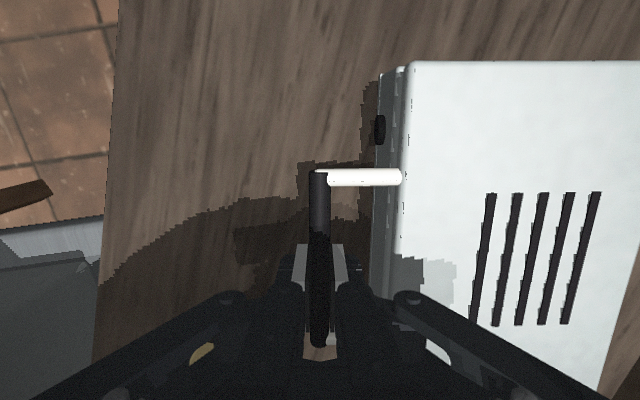

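The bar is now pinched (width 0.094), but close to the fingertips. That puts the lid near 0 rad, lower than I estimated. I'll regrip 8 mm deeper, then lift.

```bash
python3 - <<'E'
from h import *
np.set_printoptions(precision=4,suppress=True)
bot.gripper_to(.31)
h=bot.movel([.5224,.2363,.032],velocity=.1,max_force=8)
bot.gripper_to(0.0,effort=35)
s=bot.state();print(h,s['tool_pos'],s['contact_force'],s['width'],s['t'])
H=np.array([.6758,.2135,.049]); Rz=R.from_rotvec([0,0,-.147])
def bar(a): return H+Rz.apply(R.from_rotvec([0,a,0]).apply([-.155,0,.004]))
a0=.0; off=s['tool_pos']-bar(a0); print(off)
for a in np.linspace(a0,1.05,8)[1:]:
    bot.movel(bar(a)+off,velocity=.12)
    s=bot.state();print(round(a,3),s['tool_pos'],s['contact_force'],round(s['width'],3),s['t'])
    if s['width']<.05 or np.linalg.norm(s['contact_force'])>40: break
snap("wrist","pics/l3.png"); snap("side","pics/l3s.png")
s=cv2.imread('pics/l3s.png'); cv2.imwrite('pics/l3sc.png',cv2.resize(s[180:270,260:360],None,fx=6,fy=6,interpolation=cv2.INTER_CUBIC))
E
```

```text
False [0.522  0.2363 0.0318] [-0.6281 -0.0689 -1.3646] 0.10001117286063622 12.7667
[-0.0005  0.0001 -0.0212]
0.15 [0.5258 0.2358 0.0557] [ 4.0931 -1.9371 -0.0297] 0.098 13.1083
0.3 [0.5328 0.2347 0.078 ] [ 7.9855 -2.6351 -1.7652] 0.098 13.45
0.45 [0.5429 0.2332 0.0991] [11.7113 -2.5607 -5.6201] 0.096 13.7917
0.6 [0.5555 0.2313 0.1183] [ 14.287   -1.6061 -10.4055] 0.098 14.1333
0.75 [0.5701 0.2291 0.1349] [ 16.5184  -2.2607 -16.1228] 0.095 14.475
0.9 [0.5861 0.2266 0.1488] [ 15.5858  -0.9141 -18.4228] 0.092 14.8167
1.05 [0.6042 0.2239 0.1607] [ 11.3156  -0.613  -17.3137] 0.095 15.1583
```

View pics/l3.png

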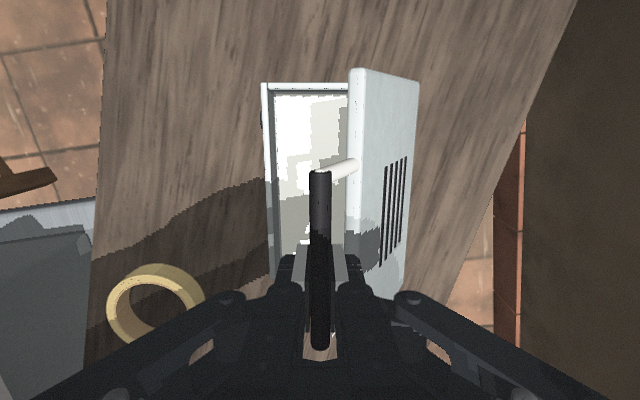

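View pics/l3sc.png

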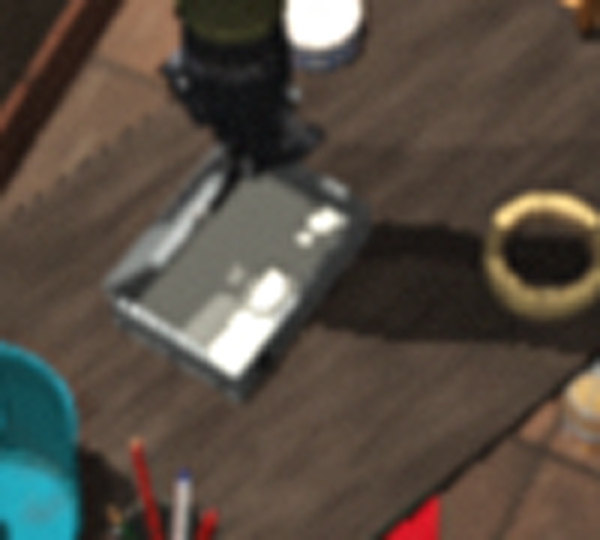

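The lid is up with its bar still pinched. Next I release it, back off straight up, and measure the angle.

```bash
python3 - <<'E'
from h import *
np.set_printoptions(precision=4,suppress=True)
bot.gripper_to(.3)
s=bot.state();print(s['tool_pos'],s['contact_force'],s['width'],s['t'])
p=s['tool_pos'];bot.movel([p[0],p[1],.27],velocity=.2)
snap("wrist","pics/m1.png")
psi=-.147; X=np.array([np.cos(psi),np.sin(psi),0]); F=np.array([.557,.231,0])
y=(X+[0,0,1])/2**.5; z=(X-[0,0,1])/2**.5; Q=R.from_matrix(np.c_[np.cross(y,z),y,z]).as_quat()
for d in(-.16,-.13,-.1,-.07,-.04,0):
  for h in (.22,.25,.28,.32):
    q=bot.inverse_kinematics(F+d*X+[0,0,h]-.0135*z,Q); print(d,h,q)
print(bot.inverse_kinematics([.5262,-.2087,.08],down(-.247)),bot.inverse_kinematics([.5262,-.2087,.27],down(-.247)))
E
```

```text
[0.602  0.2246 0.1642] [-0.4427  0.0155  0.4577] 0.301394268708182 15.5667
-0.16 0.22 [ 1.1173 -0.2332 -0.8293  0.6816 -0.7398  2.7207]
-0.16 0.25 [ 1.1173 -0.2599 -0.7754  0.7622 -0.7398  2.7207]
-0.16 0.28 [ 1.1173 -0.2806 -0.719   0.8393 -0.7398  2.7207]
-0.16 0.32 [ 1.1173 -0.2996 -0.6399  0.9375 -0.7398  2.7207]
-0.13 0.22 [ 1.0319 -0.2273 -0.8327  0.6005 -0.7122  2.6127]
-0.13 0.25 [ 1.0319 -0.2547 -0.7792  0.6815 -0.7122  2.6127]
-0.13 0.28 [ 1.0319 -0.276  -0.7231  0.7589 -0.7122  2.6127]
-0.13 0.32 [ 1.0319 -0.2959 -0.6444  0.8574 -0.7122  2.6127]
-0.1 0.22 [ 0.9522 -0.213  -0.8303  0.5271 -0.6814  2.5168]
-0.1 0.25 [ 0.9522 -0.2412 -0.7774  0.6082 -0.6814  2.5168]
-0.1 0.28 [ 0.9522 -0.2632 -0.7218  0.6858 -0.6814  2.5168]
-0.1 0.32 [ 0.9522 -0.284  -0.6437  0.7846 -0.6814  2.5168]
-0.07 0.22 [ 0.8784 -0.1916 -0.8219  0.4619 -0.6492  2.4324]
-0.07 0.25 [ 0.8784 -0.2204 -0.7698  0.5429 -0.6492  2.4324]
-0.07 0.28 [ 0.8784 -0.2432 -0.7149  0.6206 -0.6492  2.4324]
-0.07 0.32 [ 0.8784 -0.265  -0.6378  0.7195 -0.6492  2.4324]
-0.04 0.22 [ 0.8107 -0.1643 -0.8079  0.405  -0.6167  2.3588]
-0.04 0.25 [ 0.8107 -0.1937 -0.7567  0.4857 -0.6167  2.3588]
-0.04 0.28 [ 0.8107 -0.2172 -0.7027  0.5632 -0.6167  2.3588]
-0.04 0.32 [ 0.8107 -0.24   -0.6266  0.6621 -0.6167  2.3588]
0 0.22 [ 0.7296 -0.1209 -0.7808  0.3417 -0.5745  2.2749]
0 0.25 [ 0.7296 -0.1509 -0.7311  0.4215 -0.5745  2.2749]
0 0.28 [ 0.7296 -0.1751 -0.6784  0.4984 -0.5745  2.2749]
0 0.32 [ 0.7296 -0.1992 -0.6038  0.597  -0.5745  2.2749]
[-0.3776  0.3348 -0.3254  0.9106  0.      1.4402] [-0.3776  0.2327 -0.0168  1.3214  0.      1.4402]
```

View pics/m1.png

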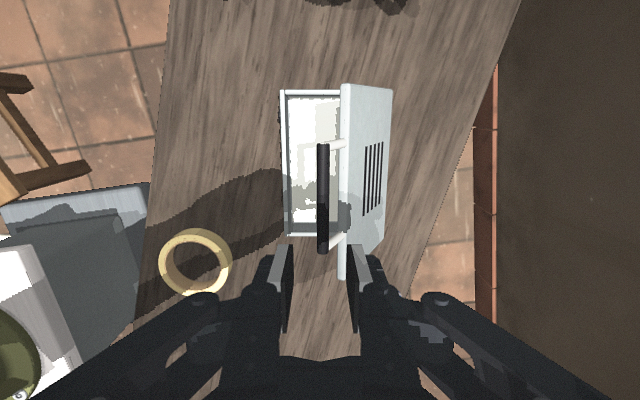

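```bash
python3 - <<'E'
from h import *
np.set_printoptions(precision=4,suppress=True)
c=bot.calibration("wrist")
H=np.array([.6758,.2135,.049]); Rz=R.from_rotvec([0,0,-.147])
for a in (.9,1.05,1.2): print(a,proj(c,[H+Rz.apply(R.from_rotvec([0,a,0]).apply([-.155,b,.004])) for b in(.045,-.045)]).ravel(),"meas 323,145,323,252")
q=down(-.247)
bot.gripper_to(.5)
bot.movep([.5262,-.2087,.20],q); bot.sleep(.1)
c,_=snap("wrist","pics/p1.png")
h=bot.movel([.5262,-.2087,.08],velocity=.15,max_force=8)
s=bot.state();print(h,s['tool_pos'],s['contact_force'],s['width'],s['t'])
snap("wrist","pics/p2.png")
E
```

```text
0.9 [296.8874 140.8523 298.9967 245.5225] meas 323,145,323,252
1.05 [321.6906 142.6225 321.5243 251.7927] meas 323,145,323,252
1.2 [350.9951 144.0623 347.9334 256.936 ] meas 323,145,323,252
False [ 0.5269 -0.2089  0.0808] [ 0.5581 -0.2124 -0.0611] 0.500709066968302 19.3333
```

View pics/p2.png

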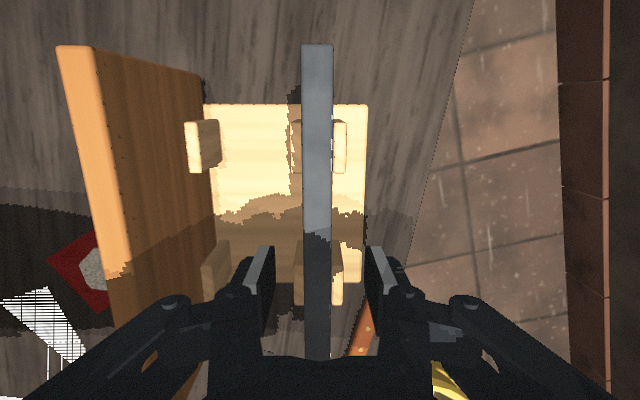

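The lid reads about 1.06 rad: the measured bar at (323, 145/252) matches the 1.05 prediction. The panel (302–333) sits between the pads (275 and 365). I'll grip it and draw it straight up.

```bash
python3 - <<'E'
from h import *
np.set_printoptions(precision=4,suppress=True)
bot.gripper_to(0,effort=70)
s=bot.state();print(s['tool_pos'],s['contact_force'],s['width'],s['t'])
if s['width']>.08:
    p=s['tool_pos']
    bot.movel([p[0],p[1],.27],velocity=.1)
    s=bot.state();print(s['tool_pos'],s['contact_force'],s['width'],s['t'])
    bot.sleep(.2)
    snap("wrist","pics/p3.png"); snap("side","pics/p3s.png")
E
```

```text
[ 0.527 -0.209  0.081] [0.223  0.103  5.6684] 0.12283743227469186 19.7667
[ 0.5267 -0.2089  0.2694] [ 0.5426  0.0132 -1.9821] 0.1239899576245537 21.8167
```

View pics/p3.png

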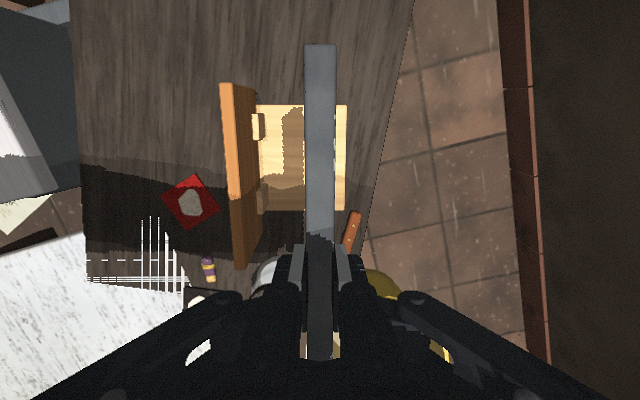

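View pics/p3s.png

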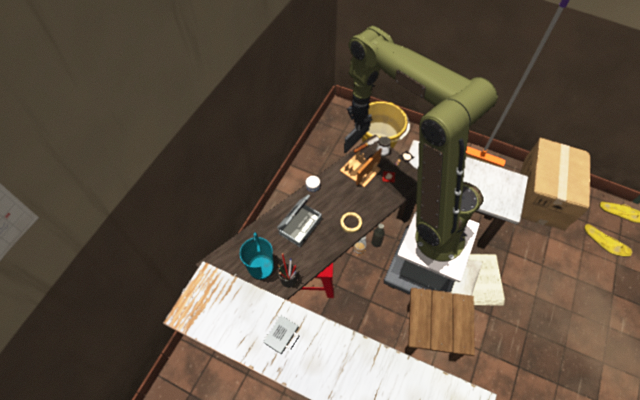

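The panel is gripped (width 0.124) and clear of the rack, and the board is still in its slot. Moving to the final pose by way of a pulled-back waypoint.

```bash
python3 - <<'E'
from h import *
np.set_printoptions(precision=4,suppress=True)
psi=-.147; X=np.array([np.cos(psi),np.sin(psi),0]); F=np.array([.557,.231,0])
y=(X+[0,0,1])/2**.5; z=(X-[0,0,1])/2**.5; Q=R.from_matrix(np.c_[np.cross(y,z),y,z]).as_quat()
C=F-.09*X+[0,0,.26]; P=C-.0135*z
bot.movep([.44,.02,.32],down(-.2))
bot.movep(P-[.04,0,-.03],Q)
bot.movel(P,velocity=.1); bot.sleep(.5)
s=bot.state();print(s['tool_pos'],P,s['contact_force'],s['width'],s['t'],s['joint_velocities'])
print(np.degrees(R.from_quat(s['ee_rot']).as_matrix()[2]), (R.from_quat(s['ee_rot'])*R.from_quat(Q).inv()).magnitude())
for n in("wrist","side","top"): snap(n,f"pics/f_{n}.png")
a=cv2.imread("pics/f_side.png")[150:280,240:400];b=cv2.imread("pics/f_top.png")[140:300,260:460]
cv2.imwrite("pics/fs.png",cv2.resize(a,None,fx=4.5,fy=4.5,interpolation=cv2.INTER_CUBIC));cv2.imwrite("pics/ft.png",cv2.resize(b,None,fx=3.6,fy=3.6,interpolation=cv2.INTER_CUBIC))
E
```

```text
[0.4584 0.2457 0.2697] [0.4585 0.2456 0.2695] [-0.2319  0.4589 -1.9587] 0.12371751542375664 25.425 [-0.001   0.0025 -0.0016  0.0001  0.0005 -0.0006]
[  0.0095  40.5178 -40.5107] 0.00039866913162776537
```

View pics/fs.png

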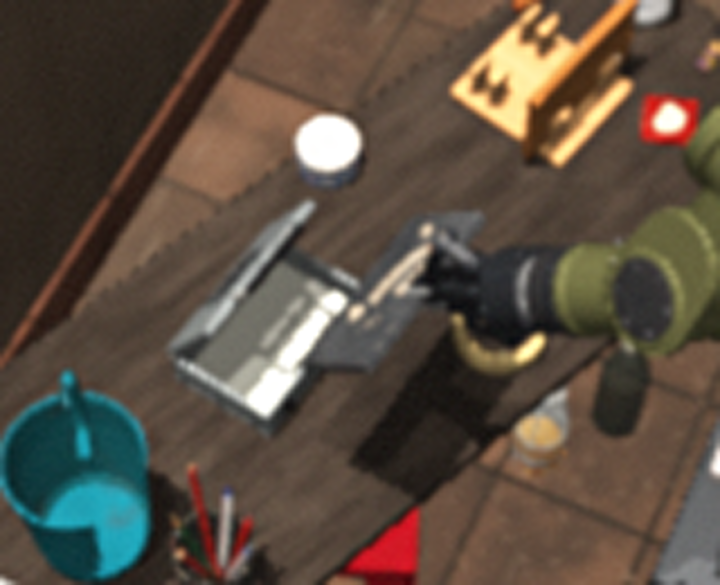

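View pics/ft.png

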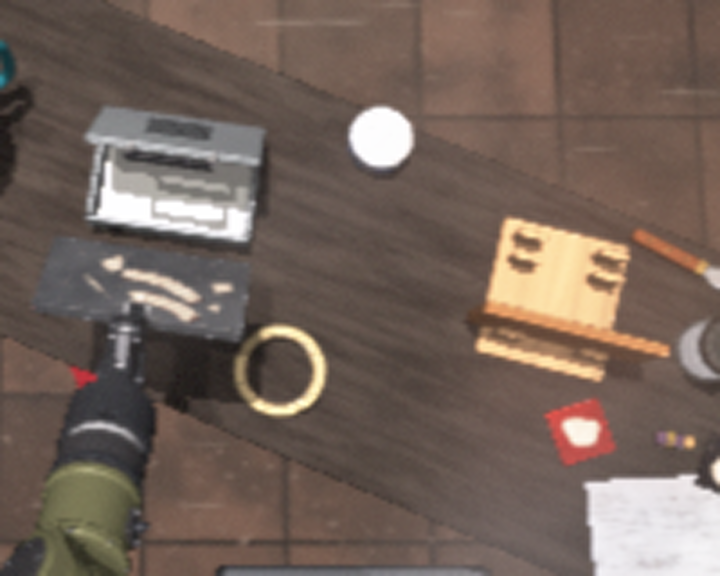

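View pics/f_wrist.png

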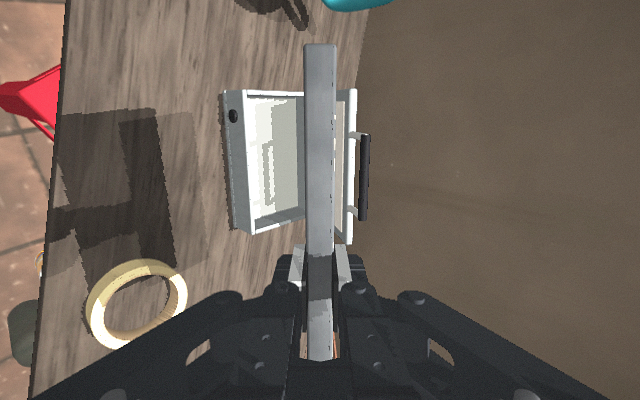

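The decorated face is up and toward the lamp, and the panel is parallel to the lamp and clear of it. The board, tape, pot and jar are in place. One last check of the lid angle, then I hand in.

```bash
python3 - <<'E'
from h import *
np.set_printoptions(precision=1,suppress=True)
c=bot.calibration("wrist")
H=np.array([.6758,.2135,.049]); Rz=R.from_rotvec([0,0,-.147])
for a in (.9,1.05,1.2): print(a,proj(c,[H+Rz.apply(R.from_rotvec([0,a,0]).apply([-.155,b,.004])) for b in(.045,-.045)]).ravel(),"meas 366,135,363,220")
print(bot.state()['width']); bot.finish_job()
E
```

```text
0.9 [341.4 134.3 339.7 221.2] meas 366,135,363,220
1.05 [364.  133.8 360.7 219.6] meas 366,135,363,220
1.2 [384.4 133.  379.7 217. ] meas 366,135,363,220
0.11872233162261402
the job is handed in; nothing more can be done
```

I lifted the lid of the larger grey lamp to about 60° and let go. Then I drew the dark lacquer panel straight up out of the rack and handed the job in at about 25.5 s, still holding the panel in front of the lamp.

**Last checks:**
- **Lid:** two wrist views after release both put it at about 1.06 rad.
- **Panel position:** its centre should be about 26 cm up and 9 cm in front of the lamp's front edge. That comes from the tool pose and where I gripped the panel.
- **Panel attitude:** tilt 45°, long edges level and parallel to the lamp. The camera views show the inlay facing up and toward the lamp.
- **Grip:** steady at width 0.12, consistent with the 13 mm panel, and the joints were still.
- **Surroundings:** the board, tape roll, pot and jar looked unmoved in the final views. I did not measure how far they were from their starting positions, and I never separately located the burnisher.

**What disagreed:** my first pinch on the bar closed on nothing, because the images had put the bar about 1 cm too high. Going 8 mm lower caught it near the fingertips, so I regripped 8 mm deeper before lifting. The tool felt up to about 24 N while swinging the lid, and nothing else unusual came up.

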